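# Line up the spice canisters by height on the grille shelf

## Robot

A 7-joint arm with a two-finger parallel gripper is mounted at the origin on the work surface. World frame = base frame: x ahead of the robot, y to its left, z up, the work surface at z = 0. Lengths are in mm, angles in rad, forces in N, time in s.
With the tool pointing down it reaches from about 400 to 875 mm from the base axis. Payload 4.4 kg.
Tool frame: the origin (TCP) lies at the very end of the fingers, on their centre line; the grasp point (between the pads) lies 19 mm behind it; z points along the fingers, y is the direction in which the jaws open and shut (so a half turn about z gives the same grasp; the last joint's range is limited). The gripper opens to 85 mm and grips with 20 to 120 N. Pads are 22 mm wide; open, the fingers measure 114 mm over their backs; the gripper's body (76 mm by 85 mm) begins 54 mm behind the grasp point. The pads swing forward as they close: fully open they stand 13 mm farther back than shut.
Start: joints at [-1.393, 0.628, 0.038, 1.517, -0.027, 0.996, -0.02], TCP at [156.879, 630.799, 207.013] pointing down, gripper open.
Joint ranges: [-3.06, 3.06], [-0.37, 2.12], [-1.25, 1.32], [0.18, 2.47], [-1.1, 4.24], [0.23, 1.98], [-2.94, 2.94]. Speed limits (rad/s): [2.57, 2.57, 3.14, 3.14, 3.14, 3.14, 3.14].

## Interface

Orientations are given as [roll, pitch, yaw] about the fixed x, y, z axes, in that order (R = Rz(yaw) Ry(pitch) Rx(roll)).
In Python, from cell import ctrl, eyes gives the robot as it stands.
- The arm moves only by the tool move_arm, never from a script. Its argument "increments" is a list of rows, each a list of 6 numbers: the shift along the tool's x, y, z in cm, then the turn, a rotation vector about the tool's x, y, z in degrees. In form: [[x, y, z, wx, wy, wz], ...]. A call has 1 to 20 rows; each row is the pose to reach, as a shift and turn from the pose commanded when the call began, along the tool's axes at that moment; what a row does not reach only later rows make up. A row lasts 1/10 s, in which the tool goes at most 50 mm and 8.59 degrees, less where a joint would pass 70% of its speed; a pose out of reach is approached as far as the arm can. A call with a gripper value outside its range is refused whole. "grip" is the opening, from -1 (shut) to 1 (fully open), set as the call begins (left out, the last holds). The fingers move at their own pace and stop on an object; the grip force is fixed at half the most. Time passes only in rows, so rows that repeat a pose let the fingers close. It gives the time, the measured TCP pose, the force and the opening at its end, in the units of the state.
- ctrl.read_state(): the state, without advancing time (a new reading comes with each control period).
- eyes.get_image(name): name is "scene" or "top"; returns the picture (384x512x3 uint8, red, green, blue); there is no depth.
- eyes.calibration(name): a dict with "fx", "fy", "cx", "cy" (pixels), "dist" ([k1, k2, p1, p2, k3] as OpenCV has them; the pictures are not rectified), "pose" (4x4, takes a point from camera to world coordinates). Camera axes: x right, y up, looking along -z (the intrinsics and any distortion apply to the point x, -y, -z); pixel columns grow to the right and rows downward; lengths in mm; the calibration is good to about 2 mm. A picture is of the moment at which its call begins. calibration takes no time and is no camera call.
- ctrl.finish_job(): hands the job in, once; it reports no verdict.
The state is a dict: "clock": time; "qpos": joint angles; "qd": joint speeds; "tau": joint torques, N m; "eef_pos": TCP position; "tool_rot": TCP orientation; "force": force on the tool from outside, world axes, zero at the start; "torque": the same for the moment, N m; "width": finger opening in mm.
Only numpy, scipy, OpenCV 4.12 (cv2) and the standard library are available. Lean on these libraries where they do the work, as an engineer would, in place of code of your own. Each camera call takes 0.05 s, during which the arm holds its last target. There are 200 camera calls.

## Task

Put the four steel spice canisters away on the grille shelf, one standing upright in the middle of each bay, in order of height: the shortest at the end next to the toggle switch so that the switch stays easy to reach, rising to the tallest at the other end. Set them down without dropping or tipping them, and leave the switch, the spice box, the covered glass bowl and the cooker whistle as they are.

Things in the scene. Friction and masses are not known exactly. Their poses are not given: they have to be found in the camera images.
- can50_center (a point): shortest of the four closed stainless steel spice canisters: plain upright cylinder 40 mm in diameter and 50 mm high, flat press-on lid included, 0.07 to 0.35 kg; this point is its centre, half-way up, z along its axis. It starts upright on the counter in front of the shelf
- can62_center (a point): second shortest of the four closed stainless steel spice canisters: plain upright cylinder 48 mm in diameter and 62 mm high, flat press-on lid included, 0.07 to 0.35 kg; this point is its centre, half-way up, z along its axis. It starts upright on the counter in front of the shelf
- can74_center (a point): second tallest of the four closed stainless steel spice canisters: plain upright cylinder 56 mm in diameter and 74 mm high, flat press-on lid included, 0.07 to 0.35 kg; this point is its centre, half-way up, z along its axis. It starts upright on the counter in front of the shelf
- can86_center (a point): tallest of the four closed stainless steel spice canisters: plain upright cylinder 64 mm in diameter and 86 mm high, flat press-on lid included, 0.07 to 0.35 kg; this point is its centre, half-way up, z along its axis. It starts upright on the counter in front of the shelf
- shelf: fixed steel grille 124 mm deep (x, to the back) and 410 long (y) on two white brackets. Origin: under its middle, at counter height. Canisters stand on the grille 50 mm above it. Flat bars 5 mm high part it into four bays 92 mm wide, centres at x = 0, y = -150, -50, 50, 150 mm. A rail along the back (x = 60 mm) rises 21 mm above the grille
- switch_box: white surface box with a toggle switch, 85 x 85 mm and 39 mm high, the steel toggle lever standing to 69 mm; fixed to the counter just beyond one end of the shelf (either end, about 290 mm from the shelf's middle), a white conduit leaving its back. Origin at the centre of its underside
- toggle (a joint): the toggle lever of that switch: 0 rad at the start (leaning to the robot), up to 0.7 rad when flicked over; not to be flicked
- spice_box: bystander: yellow plastic spice box with a white hinged flap, shut, 80 x 100 mm and 50 mm high, loose beyond the other end of the shelf. Origin at the centre of its underside
- bowl: bystander: glass bowl 120 mm across, covered with an orange silicone lid 130 mm across with a small knob, 71 mm high in all, loose on the counter to one side. Origin at the centre of its underside
- whistle: bystander: stainless steel pressure cooker whistle (weight), 27 mm across and 38 mm high, standing loose on a wooden coaster 90 mm across and 8 mm thick, on the counter to the other side. Origin at the centre of its underside
Things that resemble listed ones, but are neither listed nor needed, are in the scene too. Several things have the shape of the switch_box; the one meant has the colours described above.

How it is judged:
By the outcome, as a careful person would: the job done as asked, in the order asked, and still so for the second after the job is handed in, with the robot touching nothing.
It also fails if it takes over 106 s, if anything falls off the work surface, if the arm or the gripper's body presses on something with over 40 N, if the wrist force passes 120 N, or if a joint passes its speed limit or range.

## Working session

There is one attempt and no reset: what is moved stays moved. The work goes in short steps, Python scripts to look and compute and a tool call to move; the robot and the scene stay as the last step left them, time stands still between calls to the robot, and variables do not carry over. Pictures are saved under pics/ and viewed, about 12 in all and at most 16, crops included, and the job is handed in when it is done.

Besides the shell and the picture viewer there is one more tool, called after "Emit:" by a JSON object that holds its "op" and its "data". move_arm: Moves the arm, as the interface text tells. Its arguments: {"type":"object","properties":{"increments":{"type":"array","items":{"type":"array","items":{"type":"number"}}},"grip":{"type":"number"}},"required":["increments"]}

```bash
mkdir -p pics
cat > h.py <<'E'
import numpy as np, cv2
from cell import ctrl, eyes
def ray(name,u,v):
    c=eyes.calibration(name);K=np.array([[c["fx"],0,c["cx"]],[0,c["fy"],c["cy"]],[0,0,1]])
    p=cv2.undistortPoints(np.array([[[u,v]]],float),K,np.array(c["dist"],float))[0,0]
    P=np.array(c["pose"]);return P[:3,3],P[:3,:3]@np.array([p[0],-p[1],-1])
def onz(name,u,v,z):
    o,d=ray(name,u,v);return o+d*(z-o[2])/d[2]
def proj(name,X):
    c=eyes.calibration(name);K=np.array([[c["fx"],0,c["cx"]],[0,c["fy"],c["cy"]],[0,0,1]])
    P=np.array(c["pose"]);q=(np.atleast_2d(X)-P[:3,3])@P[:3,:3]*[1,-1,-1]
    return cv2.projectPoints(q,np.zeros(3),np.zeros(3),K,np.array(c["dist"],float))[0][:,0]
def save(name,f):
    im=eyes.get_image(name);cv2.imwrite(f,im[:,:,::-1]);return im
E
python3 - <<'E'
from h import *
for n in("scene","top"):
    im=save(n,f"pics/{n}0.png"); print(n,np.round(eyes.calibration(n)["pose"],2).tolist(),eyes.calibration(n)["fx"])
s=ctrl.read_state();print(s)
a=cv2.imread("pics/top0.png");cv2.imwrite("pics/top0b.png",cv2.resize(a,(800,600),interpolation=cv2.INTER_CUBIC))
a=cv2.imread("pics/scene0.png");cv2.imwrite("pics/scene0b.png",cv2.resize(a,(800,600),interpolation=cv2.INTER_CUBIC))
E
```

```text
scene [[0.46, -0.49, 0.74, 1472.19], [0.89, 0.24, -0.39, -402.41], [0.02, 0.84, 0.55, 760.98], [0.0, 0.0, 0.0, 1.0]] 363.2834543323129
top [[-0.03, 1.0, -0.07, 371.62], [-1.0, -0.03, -0.01, 83.3], [-0.01, 0.07, 1.0, 1595.15], [0.0, 0.0, 0.0, 1.0]] 462.23265891950865
{'clock': 0.1, 'qpos': array([-1.39285568,  0.62923847,  0.03845429,  1.51826301, -0.02698975,
        0.99629174, -0.01999306]), 'qd': array([-2.43226154e-04, -2.26539788e-03, -2.36129244e-04, -2.32766000e-03,
       -5.93038666e-04, -1.24578040e-03,  2.10144932e-05]), 'tau': array([ 3.31611162e-03, -5.64530897e+01,  1.23085476e+00, -1.93975282e+01,
        1.13838600e-02,  5.38696186e-03, -1.40870594e-05]), 'eef_pos': array([156.70315405, 630.21623505, 206.1926739 ]), 'tool_rot': array([-3.13991058e+00,  3.01235486e-05,  2.89785695e+00]), 'force': array([ 0.07065638,  0.77128698, -0.67514102]), 'torque': array([-0.03133758, -0.05429437,  0.0014571 ]), 'width': 85.63644279914521}
```

View pics/top0b.png

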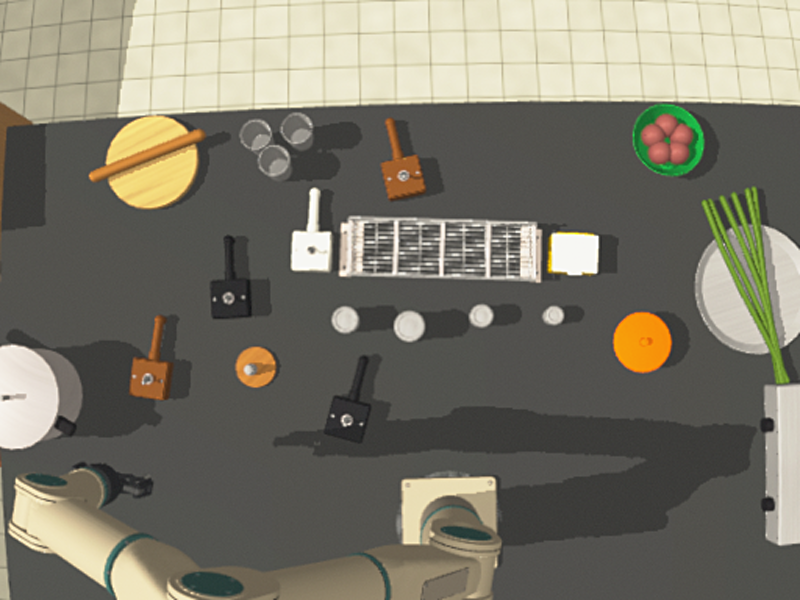

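View pics/scene0b.png

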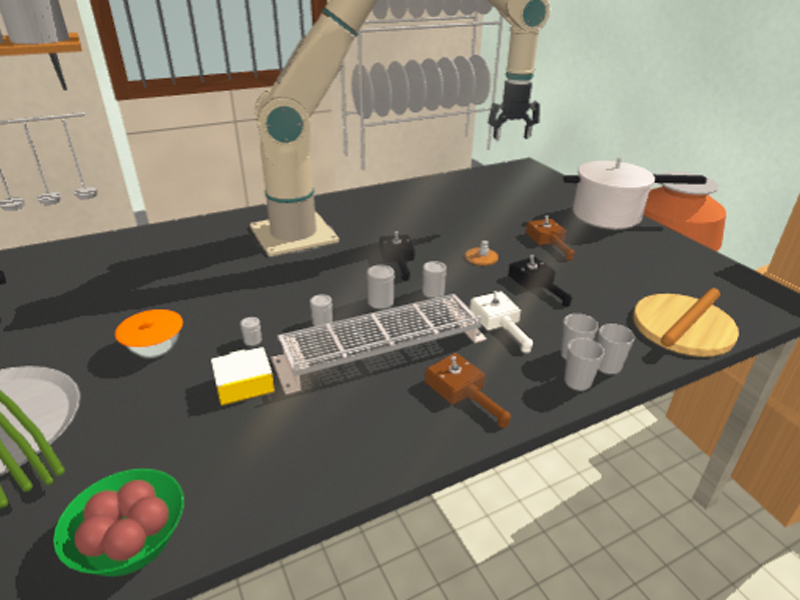

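The top picture shows the white switch box at (311,250) in the 800x600 view, at the shelf's +y end, with the yellow box at (574,253). The canisters are at (345,320) 74, (409,326) 86, (481,316) 62 and (553,316) 50. Possible mix-ups are the glass tumblers at (256,133), (297,130) and (274,162), the whistle at (250,368), and the black and brown switch look-alikes. None of these are plain steel cylinders in front of the shelf.

Run:
```python
from h import *
im=cv2.imread("pics/top0.png")
c=im[120:230,180:400];cv2.imwrite("pics/crop0.png",cv2.resize(c,(800,400),interpolation=cv2.INTER_CUBIC))
g=cv2.cvtColor(im,cv2.COLOR_BGR2GRAY)
m=(g>110).astype(np.uint8)
n,l,st,ce=cv2.connectedComponentsWithStats(m)
for i in range(1,n):
    if st[i][4]>80 and 120<ce[i][1]<225 and 180<ce[i][0]<400:
        pts=np.argwhere(l==i)[:,::-1].astype(np.float32)
        (cx,cy),r=cv2.minEnclosingCircle(pts);print(st[i],ce[i].round(1),round(cx,1),round(cy,1),round(r,1))
        for h in(50,62,74,86): print("  ",h,onz("top",cx,cy,h).round(1),"diam",round(2*r*(1595-h)/462,1), end="")
        print(cv2.minAreaRect(pts))
```

```text
[186 120  27  54 868] [199.1 154.6] 199.0 147.6 27.7
   50 [644.6 284.1  50. ] diam 185.4   62 [642.5 282.5  62. ] diam 184.0   74 [640.4 280.9  74. ] diam 182.5   86 [638.2 279.4  86. ] diam 181.1((199.0, 146.5), (53.0, 26.0), 90.0)
[ 216  138  131   43 3513] [281.4 158.5] 281.1 161.5 66.5
   50 [589.    7.2  50. ] diam 444.7   62 [587.3   7.8  62. ] diam 441.3   74 [585.6   8.4  74. ] diam 437.8   86 [583.9   8.9  86. ] diam 434.4((281.2892761230469, 158.81350708007812), (129.7497100830078, 39.3747673034668), 1.481457233428955)
[350 148  33  29 844] [366.7 162. ] 366.7 162.0 19.5
   50 [ 580.7 -284.3   50. ] diam 130.1   62 [ 579.1 -281.4   62. ] diam 129.1   74 [ 577.5 -278.5   74. ] diam 128.1   86 [ 575.8 -275.7   86. ] diam 127.1((366.0, 162.0), (28.0, 32.0), 90.0)
[300 195  16  15 188] [307.4 201.8] 307.5 201.9 7.8
   50 [450.4 -77.2  50. ] diam 51.9   62 [449.8 -75.9  62. ] diam 51.5   74 [449.2 -74.7  74. ] diam 51.1   86 [448.6 -73.4  86. ] diam 50.7((307.5, 202.0), (14.0, 15.0), 90.0)
[212 196  18  18 245] [220.4 204.2] 220.4 204.1 8.9
   50 [450.6 214.7  50. ] diam 59.4   62 [450.  213.7  62. ] diam 59.0   74 [449.4 212.7  74. ] diam 58.5   86 [448.8 211.7  86. ] diam 58.1((220.50003051757812, 204.50003051757812), (16.970561981201172, 16.970561981201172), 45.0)
[347 196  14  12 136] [353.6 201.6] 353.4 201.8 6.8
   50 [ 446.6 -232.7   50. ] diam 45.5   62 [ 446.1 -230.3   62. ] diam 45.2   74 [ 445.5 -227.8   74. ] diam 44.8   86 [ 444.9 -225.4   86. ] diam 44.4((353.5, 201.5), (11.0, 13.0), 90.0)
[252 199  20  20 322] [261.4 208.3] 261.4 208.2 10.1
   50 [433.3  77.9  50. ] diam 67.5   62 [432.8  77.9  62. ] diam 67.0   74 [432.4  78.   74. ] diam 66.5   86 [431.9  78.   86. ] diam 66.0((261.5, 208.5), (19.0, 19.0), 90.0)
```

View pics/crop0.png

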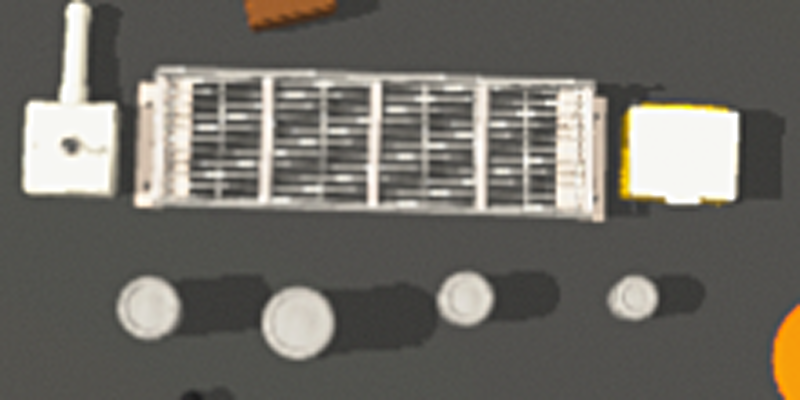

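The crop shows the four steel canisters, nothing else like them nearby, and the three bay bars at crop x = 267, 376 and 483. The white switch is on the left. Next: positions and shelf pose.

```bash
cat >> h.py <<'E'
def cyl(x,y,r,h,z0=0):
    a=np.linspace(0,2*np.pi,60);return np.array([[x+r*np.cos(t),y+r*np.sin(t),z] for z in(z0,z0+h) for t in a])
def bbox(name,P): q=proj(name,P);return np.r_[q.min(0),q.max(0)]
E
python3 - <<'E'
from h import *
im=cv2.imread("pics/top0.png");g=cv2.cvtColor(im,cv2.COLOR_BGR2GRAY)
sc=cv2.imread("pics/scene0.png");gs=cv2.cvtColor(sc,cv2.COLOR_BGR2GRAY)
def blob(g,t,u,v):
    n,l,st,ce=cv2.connectedComponentsWithStats((g>t).astype(np.uint8));i=l[int(v),int(u)]
    x,y,w,h,a=st[i];return np.array([x-.5,y-.5,x+w-.5,y+h-.5])
for (d,h,tu,tv,su,sv) in((64,86,261,208,243,182),(56,74,220,204,278,178),(48,62,307,201,205,198),(40,50,353,201,160,212)):
    for t in(95,):
        b=blob(g,t,tu,tv);p=onz("top",(b[0]+b[2])/2,(b[1]+b[3])/2,h/2)
        print(h,p.round(1),"obs",b,"pred",bbox("top",cyl(p[0],p[1],d/2,h)).round(1))
        print("   scene pred",bbox("scene",cyl(p[0],p[1],d/2,h)).round(1),"obs",[blob(gs,tt,su,sv).tolist() for tt in (90,105)])
f=lambda x,y,z:onz("top",180+(x+.5)/3.636-.5,120+(y+.5)/3.636-.5,z)
print("bars",[f(x,y,55).round(1).tolist() for x,y in((267,140),(376,142),(483,145))])
print("bars ends",[f(x,y,55).round(1).tolist() for x,y in((269,82),(265,198),(378,83),(374,203),(485,85),(481,208))])
print("front edge",[f(x,y,50).round(1).tolist() for x,y in((160,205),(590,216))],"back rail",[f(x,y,71).round(1).tolist() for x,y in((160,70),(595,82))])
print("brackets",[f(x,y,48).round(1).tolist() for x,y in((136,145),(604,158))])
print("switch",f(70,148,39))
E
```

```text
86 [434.4  77.4  43. ] obs [251.5 197.5 271.5 218.5] pred [251.8 197.7 271.3 217.8]
   scene pred [235.  169.  252.5 197.8] obs [[172.5, 166.5, 341.5, 252.5], [172.5, 166.5, 340.5, 252.5]]
74 [450.  215.6  37. ] obs [211.5 195.5 229.5 213.5] pred [211.1 195.5 229.5 213.1]
   scene pred [270.7 166.3 286.1 190.4] obs [[172.5, 166.5, 341.5, 252.5], [172.5, 166.5, 340.5, 252.5]]
62 [452.8 -79.3  31. ] obs [299.5 193.5 315.5 209.5] pred [299.7 193.8 315.6 208.9]
   scene pred [198.2 188.  213.2 210.2] obs [[172.5, 166.5, 341.5, 252.5], [172.5, 166.5, 340.5, 252.5]]
50 [ 448.9 -238.1   25. ] obs [346.5 194.5 360.5 208.5] pred [346.4 195.2 360.8 207.6]
   scene pred [153.6 202.2 167.8 221.2] obs [[152.5, 201.5, 167.5, 220.5], [153.5, 202.5, 167.5, 220.5]]
bars [[602.3, 101.4, 55.0], [597.8, 0.6, 55.0], [592.6, -98.5, 55.0]]
bars ends [[656.7, 98.2, 55.0], [548.4, 104.5, 55.0], [653.1, -3.0, 55.0], [541.1, 4.2, 55.0], [648.9, -102.5, 55.0], [534.0, -94.5, 55.0]]
front edge [[545.1, 202.0, 50.0], [524.5, -196.5, 50.0]] back rail [[667.8, 198.1, 71.0], [646.6, -202.8, 71.0]]
brackets [[602.1, 223.5, 48.0], [578.8, -212.4, 48.0]]
switch [602.39747458 286.43389161  39.        ]
```

```bash
cat >> h.py <<'E'
C=np.array([596.,1.]);YAW=-0.052
def sh(x,y,z): c,s=np.cos(YAW),np.sin(YAW);return np.array([C[0]+c*x-s*y,C[1]+s*x+c*y,z])
E
python3 - <<'E'
from h import *
out=[]
for n,(x0,y0,x1,y1) in(("scene",(150,160,350,260)),("top",(190,120,390,220))):
    im=cv2.imread(f"pics/{n}0.png")[y0:y1,x0:x1];im=cv2.resize(im,None,fx=4,fy=4,interpolation=cv2.INTER_CUBIC)
    def dot(X,c):
        u,v=proj(n,X)[0];cv2.circle(im,(int((u-x0+.5)*4),int((v-y0+.5)*4)),3,c,-1)
    for y in(-100,0,100):
        for x in(-60,60):dot(sh(x,y,55),(0,0,255))
    for y in(-205,205):
        for x in(-62,62):dot(sh(x,y,50),(255,0,0))
        dot(sh(60,y,71),(0,255,0))
    out.append(im[:300] if n=="top" else im[:300] if 0 else im)
cv2.imwrite("pics/ov.png",cv2.resize(np.vstack(out),(800,600) if 0 else (600,600*sum(o.shape[0] for o in out)//800)))
for y in(-150,-50,50,150):print(sh(0,y,50).round(1))
E
```

```text
[ 588.2 -148.8   50. ]
[593.4 -48.9  50. ]
[598.6  50.9  50. ]
[603.8 150.8  50. ]
```

View pics/ov.png

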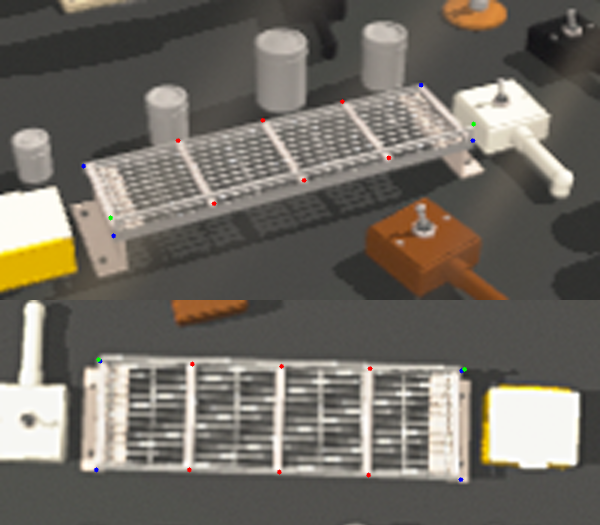

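The overlay lands on the corners and bars in both views, so I can move. First, above can86, turned to yaw 90°.

Emit:
{"op": "move_arm", "data": {"increments": [[-1,-1.2,0,0,0,2],[-3,-3.5,0,0,0,6],[-5.2,-6.1,0,0,0,10],[-7.8,-9.1,0,0,0,15],[-10.4,-12.1,0,0,0,20],[-13,-15.2,0,0,0,25],[-15.6,-18.2,0,0,0,30],[-18.2,-21.2,0,0,0,35],[-20.8,-24.3,0,0,0,40],[-23.4,-27.3,0,0,0,45],[-26,-30.4,0,0,0,50],[-28.6,-33.4,0,0,0,55],[-31.2,-36.4,0,0,0,60],[-33.8,-39.5,0,0,0,65],[-36.4,-42.5,0,0,0,69.5],[-38.6,-45,0,0,0,73],[-40,-46.6,0,0,0,75.5],[-40.28,-47.02,0,0,0,76.04],[-40.28,-47.02,0,0,0,76.04]], "grip": 1}}

```text
clock: 2.0
eef_pos: [434.0, 77.0, 206.8]
tool_rot: [-3.141, 0.0, 1.57]
force: [0.2, -0.5, -0.3]
width: 85.7
```

Emit:
{"op": "move_arm", "data": {"increments": [[0,0,1.5,0,0,0],[0,0,4,0,0,0],[0.04,0.04,7,0,0,0],[0.04,0.04,10,0,0,0],[0.04,0.04,13,0,0,0],[0.04,0.04,15.5,0,0,0],[0.04,0.04,17,0,0,0],[0.04,0.04,17.5,0,0,0],[0.04,0.04,17.5,0,0,0]]}}

```text
clock: 2.9
eef_pos: [433.8, 78.7, 31.6]
tool_rot: [-3.14, -0.0, 1.573]
force: [0.1, 0.5, 1.3]
width: 85.1
```

Emit:
{"op": "move_arm", "data": {"increments": [[0,0,0,0,0,0],[0,0,0,0,0,0],[0,0,0,0,0,0],[0,0,0,0,0,0],[0,0,0,0,0,0],[0,0,0,0,0,0],[0,0,0,0,0,0],[0,0,0,0,0,0],[0,0,0,0,0,0],[0,0,0,0,0,0]], "grip": -1}}

```text
clock: 3.9
eef_pos: [435.0, 78.3, 33.3]
tool_rot: [3.14, -0.001, 1.571]
force: [-0.9, 0.4, 5.0]
width: 62.7
```

Emit:
{"op": "move_arm", "data": {"increments": [[0,0,-0.5,0,0,0],[0,0,-1.5,0,0,0],[0,0,-4,0,0,0],[0,0,-7,0,0,0],[0,0,-10,0,0,0],[0,0,-12.5,0,0,0],[-1,0.7,-13,0,0,0],[-3,2,-13,0,0,0],[-6,4,-13,0,0,0],[-9,6,-13,0,0,0],[-12,8.1,-13,0,0,0],[-15,10.2,-13,0,0,0],[-18,12.2,-13,0,0,0],[-20.5,13.9,-13,0,0,0],[-22,14.9,-13,0,0,0],[-22.6,15.3,-13,0,0,0],[-22.6,15.3,-12,0,0,0],[-22.6,15.3,-10.5,0,0,0],[-22.6,15.3,-8.5,0,0,0],[-22.6,15.3,-7.5,0,0,0]]}}

```text
clock: 5.9
eef_pos: [585.4, -146.0, 104.4]
tool_rot: [-3.137, -0.002, 1.572]
force: [-0.4, 1.2, -3.1]
width: 62.1
```

Emit:
{"op": "move_arm", "data": {"increments": [[0,0,0.5,0,0,0],[0,0,1,0,0,0],[0,0,1.4,0,0,0],[0,0,1.8,0,0,0],[0,0,2,0,0,0],[0,0,2.2,0,0,0],[0,0,2.2,0,0,0],[0,0,2.2,0,0,0]]}}

```text
clock: 6.7
eef_pos: [587.7, -148.4, 85.1]
tool_rot: [3.141, 0.0, 1.571]
force: [-0.4, 0.1, -2.8]
width: 62.4
```

Run:
```python
from h import *
s=ctrl.read_state();print(s["clock"],s["eef_pos"],s["force"],s["width"])
im=save("scene","pics/s1.png")[150:270,130:370]
cv2.imwrite("pics/s1.png",cv2.resize(im,(800,400),interpolation=cv2.INTER_CUBIC)[:,:,::-1])
```

```text
6.7 [ 587.70651675 -148.41329794   85.12680867] [-0.41350238  0.05553018 -2.81704112] 62.373035165210894
```

View pics/s1.png

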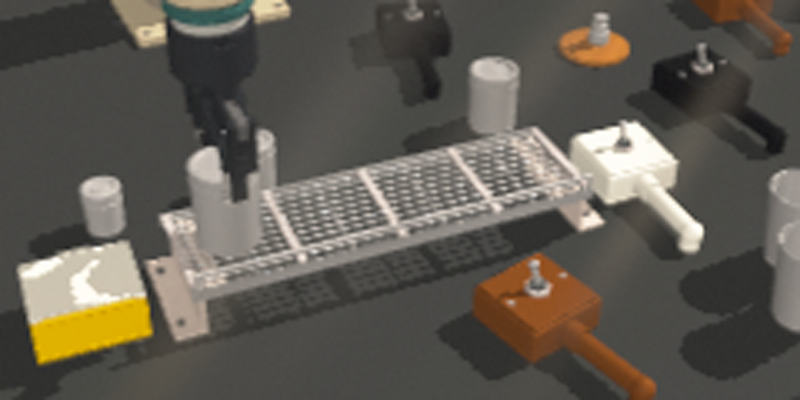

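It shows can86 held upright in the bay, its base near (225,250), about 3 mm above the grille. I'll lower it gently.

Emit:
{"op": "move_arm", "data": {"increments": [[0,0,0.1,0,0,0],[0,0,0.2,0,0,0],[0,0,0.25,0,0,0],[0,0,0.3,0,0,0],[0,0,0.3,0,0,0]]}}

```text
clock: 7.25
eef_pos: [587.8, -148.4, 83.3]
tool_rot: [3.141, -0.0, 1.571]
force: [-2.2, 0.8, 8.2]
width: 62.3
```

Emit:
{"op": "move_arm", "data": {"increments": [[0,0,0,0,0,0],[0,0,0,0,0,0],[0,0,0,0,0,0],[0,0,0,0,0,0],[0,0,0,0,0,0],[0,0,0,0,0,0]], "grip": 0.8}}

```text
clock: 7.85
eef_pos: [587.6, -148.4, 81.9]
tool_rot: [-3.142, -0.0, 1.571]
force: [0.4, -0.3, 0.1]
width: 76.9
```

Emit:
{"op": "move_arm", "data": {"increments": [[0,0,-1,0,0,0],[0,0,-3,0,0,0],[0,0,-6.5,0,0,0],[0,0,-10,0,0,0],[1,-0.4,-12.5,0,0,0],[3,-1.2,-13,0,0,0],[6,-2.3,-13,0,0,0],[10,-3.8,-13,0,0,0],[14,-5.3,-13,0,0,0],[18,-6.8,-13,0,0,0],[22,-8.3,-13,0,0,0],[26,-9.8,-13,0,0,0],[30,-11.3,-13,0,0,0],[33,-12.5,-13,0,0,0],[35.5,-13.5,-13,0,0,0],[36.38,-13.78,-13,0,0,0],[36.38,-13.78,-12,0,0,0],[36.38,-13.78,-9,0,0,0]]}}

```text
clock: 9.65
eef_pos: [452.7, 215.0, 173.5]
tool_rot: [3.135, -0.002, 1.57]
force: [-0.2, -0.0, -0.9]
width: 76.6
```

Run:
```python
from h import *
s=ctrl.read_state();print(s["clock"],s["eef_pos"],s["tool_rot"],s["qpos"])
im=save("top","pics/t1.png")[110:230,180:420]
cv2.imwrite("pics/t1c.png",cv2.resize(im,(800,400),interpolation=cv2.INTER_CUBIC)[:,:,::-1])
print(bbox("top",cyl(*sh(0,-150,50)[:2],32,86,50)))
```

```text
9.65 [452.73594884 214.95930812 173.46533664] [ 3.13547382e+00 -2.18336930e-03  1.56957597e+00] [-0.79749787  0.49306877  0.4298808   1.97781532 -0.30110984  0.72558837
 -0.18791562]
[317.75394138 146.97092305 340.92186458 170.06065879]
```

View pics/t1c.png

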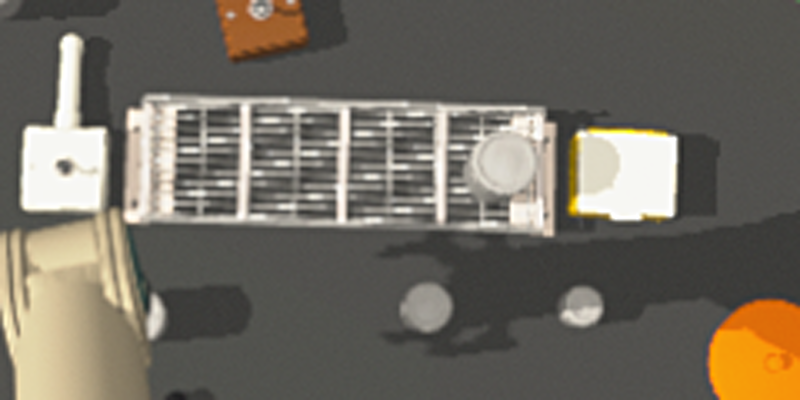

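can86 stands upright in the -150 bay, its outline within about 1 px of the prediction. Next is can74.

Emit:
{"op": "move_arm", "data": {"increments": [[0,0,2,0,0,0],[0,0,5,0,0,0],[0,0,8,0,0,0],[0,0,11,0,0,0],[0,0,13,0,0,0],[0,0,14.5,0,0,0],[0,0,14.9,0,0,0],[0,0,14.9,0,0,0],[0,0,14.9,0,0,0]]}}

```text
clock: 10.6
eef_pos: [450.7, 214.9, 23.7]
tool_rot: [3.141, -0.0, 1.569]
force: [-0.1, 0.2, 0.9]
width: 77.0
```

Emit:
{"op": "move_arm", "data": {"increments": [[0,0,0,0,0,0],[0,0,0,0,0,0],[0,0,0,0,0,0],[0,0,0,0,0,0],[0,0,0,0,0,0],[0,0,0,0,0,0],[0,0,0,0,0,0],[0,0,0,0,0,0],[0,0,0,0,0,0],[0,0,0,0,0,0]], "grip": -1}}

```text
clock: 11.6
eef_pos: [451.0, 215.8, 24.4]
tool_rot: [3.139, -0.001, 1.571]
force: [0.9, 0.1, 7.8]
width: 54.6
```

Emit:
{"op": "move_arm", "data": {"increments": [[0,0,-0.5,0,0,0],[0,0,-1.5,0,0,0],[0,0,-4,0,0,0],[0,0,-7,0,0,0],[0,0,-10,0,0,0],[0,0,-12.5,0,0,0],[-1.1,0.6,-13,0,0,0],[-3.3,1.8,-13,0,0,0],[-6.6,3.6,-13,0,0,0],[-10,5.4,-13,0,0,0],[-13.5,7.3,-13,0,0,0],[-17,9.2,-13,0,0,0],[-20.5,11.1,-13,0,0,0],[-23.5,12.7,-13,0,0,0],[-25.6,13.9,-13,0,0,0],[-26.45,14.34,-13,0,0,0],[-26.45,14.34,-12,0,0,0],[-26.45,14.34,-10.5,0,0,0],[-26.45,14.34,-8.5,0,0,0],[-26.45,14.34,-7.5,0,0,0]]}}

```text
clock: 13.6
eef_pos: [590.8, -46.4, 95.5]
tool_rot: [-3.137, -0.002, 1.573]
force: [-0.8, -0.4, -1.5]
width: 54.1
```

Emit:
{"op": "move_arm", "data": {"increments": [[0,0,0.5,0,0,0],[0,0,1,0,0,0],[0,0,1.4,0,0,0],[0,0,1.8,0,0,0],[0,0,2,0,0,0],[0,0,2.2,0,0,0],[0,0,2.25,0,0,0],[0,0,2.3,0,0,0],[0,0,2.35,0,0,0],[0,0,2.4,0,0,0],[0,0,2.45,0,0,0],[0,0,2.45,0,0,0]]}}

```text
clock: 14.8
eef_pos: [593.5, -49.2, 74.4]
tool_rot: [3.141, -0.0, 1.571]
force: [-1.4, 1.4, 5.7]
width: 54.3
```

Emit:
{"op": "move_arm", "data": {"increments": [[0,0,0,0,0,0],[0,0,0,0,0,0],[0,0,0,0,0,0],[0,0,0,0,0,0],[0,0,0,0,0,0],[0,0,0,0,0,0]], "grip": 0.6}}

```text
clock: 15.4
eef_pos: [593.2, -49.1, 73.4]
tool_rot: [-3.142, 0.0, 1.571]
force: [-0.4, -0.1, 1.3]
width: 68.3
```

Emit:
{"op": "move_arm", "data": {"increments": [[0,0,-1,0,0,0],[0,0,-3,0,0,0],[0,0,-6.5,0,0,0],[0,0,-10,0,0,0],[0,0,-12.5,0,0,0],[-0.3,-1,-13.5,0,0,0],[-0.8,-4,-13.5,0,0,0],[-1.5,-7,-13.5,0,0,0],[-2.3,-10.5,-13.5,0,0,0],[-2.8,-13,-13.5,0,0,0],[-3.04,-14.06,-13.5,0,0,0],[-3.04,-14.06,-13,0,0,0],[-3.04,-14.06,-11,0,0,0],[-3.04,-14.06,-8,0,0,0],[-3.04,-14.06,-5,0,0,0],[-3.04,-14.06,-2.5,0,0,0],[-3.04,-14.06,-1,0,0,0],[-3.04,-14.06,-1,0,0,0]]}}

```text
clock: 17.2
eef_pos: [452.4, -78.9, 81.1]
tool_rot: [-3.138, -0.0, 1.571]
force: [0.0, -0.3, 0.5]
width: 68.4
```

Emit:
{"op": "move_arm", "data": {"increments": [[0,0,2,0,0,0],[0,0,4,0,0,0],[0,0,5.8,0,0,0],[0,0,6.6,0,0,0],[0,0,6.6,0,0,0],[0,0,6.6,0,0,0]]}}

```text
clock: 17.8
eef_pos: [453.4, -79.5, 18.0]
tool_rot: [3.141, 0.0, 1.571]
force: [-0.5, 0.5, 0.5]
width: 68.2
```

Emit:
{"op": "move_arm", "data": {"increments": [[0,0,0,0,0,0],[0,0,0,0,0,0],[0,0,0,0,0,0],[0,0,0,0,0,0],[0,0,0,0,0,0],[0,0,0,0,0,0],[0,0,0,0,0,0],[0,0,0,0,0,0],[0,0,0,0,0,0],[0,0,0,0,0,0]], "grip": -1}}

```text
clock: 18.8
eef_pos: [453.5, -79.5, 18.7]
tool_rot: [3.139, 0.0, 1.571]
force: [-1.0, 0.4, 7.0]
width: 46.0
```

Emit:
{"op": "move_arm", "data": {"increments": [[0,0,-0.5,0,0,0],[0,0,-1.5,0,0,0],[0,0,-4,0,0,0],[0,0,-7,0,0,0],[0,0,-10.5,0,0,0],[0,0,-14,0,0,0],[1.2,0.5,-15,0,0,0],[3.5,2,-15,0,0,0],[6,4.5,-15,0,0,0],[8.5,7.5,-15,0,0,0],[11,10.5,-15,0,0,0],[12.5,13,-15,0,0,0],[13,14.3,-15,0,0,0],[13.02,14.58,-15,0,0,0],[13.02,14.58,-14,0,0,0],[13.02,14.58,-12,0,0,0],[13.02,14.58,-9.5,0,0,0],[13.02,14.58,-8,0,0,0],[13.02,14.58,-7.5,0,0,0]]}}

```text
clock: 20.7
eef_pos: [595.4, 49.6, 90.6]
tool_rot: [-3.137, 0.001, 1.569]
force: [-0.9, -0.8, -1.5]
width: 45.5
```

Emit:
{"op": "move_arm", "data": {"increments": [[0,0,0.5,0,0,0],[0,0,1,0,0,0],[0,0,1.4,0,0,0],[0,0,1.8,0,0,0],[0,0,2,0,0,0],[0,0,2.2,0,0,0],[0,0,2.25,0,0,0],[0,0,2.3,0,0,0],[0,0,2.35,0,0,0],[0,0,2.4,0,0,0],[0,0,2.45,0,0,0],[0,0,2.45,0,0,0]]}}

```text
clock: 21.9
eef_pos: [598.6, 50.7, 68.8]
tool_rot: [3.141, -0.0, 1.57]
force: [-1.6, 0.2, 4.3]
width: 46.1
```

Emit:
{"op": "move_arm", "data": {"increments": [[0,0,0,0,0,0],[0,0,0,0,0,0],[0,0,0,0,0,0],[0,0,0,0,0,0],[0,0,0,0,0,0],[0,0,0,0,0,0]], "grip": 0.45}}

```text
clock: 22.5
eef_pos: [598.5, 50.7, 67.9]
tool_rot: [-3.142, 0.0, 1.571]
force: [-0.2, 1.0, 0.4]
width: 61.7
```

Emit:
{"op": "move_arm", "data": {"increments": [[0,0,-1,0,0,0],[0,0,-3,0,0,0],[0,0,-6.5,0,0,0],[0,0,-10,0,0,0],[0,0,-12.5,0,0,0],[-1,-0.7,-13.5,0,0,0],[-3.5,-2,-13.5,0,0,0],[-7,-4,-13.5,0,0,0],[-11,-6,-13.5,0,0,0],[-15,-8,-13.5,0,0,0],[-19,-10,-13.5,0,0,0],[-23,-12,-13.5,0,0,0],[-26.5,-13.8,-13.5,0,0,0],[-28.4,-14.7,-13.5,0,0,0],[-28.9,-14.97,-13.5,0,0,0],[-28.9,-14.97,-12.5,0,0,0],[-28.9,-14.97,-10,0,0,0],[-28.9,-14.97,-7,0,0,0],[-28.9,-14.97,-4,0,0,0],[-28.9,-14.97,-2,0,0,0]]}}

```text
clock: 24.5
eef_pos: [448.3, -235.0, 85.2]
tool_rot: [-3.139, -0.003, 1.574]
force: [0.6, -0.3, -0.4]
width: 62.1
```

Run:
```python
from h import *
s=ctrl.read_state();print(s["clock"],s["eef_pos"],s["tool_rot"])
im=save("top","pics/t2.png")[110:230,180:420]
a=cv2.resize(im,(800,400),interpolation=cv2.INTER_CUBIC)[:,:,::-1].copy()
for y,r,h in((-150,32,86),(-50,28,74),(50,24,62)):
    x0,y0,x1,y1=((bbox("top",cyl(*sh(0,y,50)[:2],r,h,50))-[180,110,180,110]+.5)*3.333).astype(int);cv2.rectangle(a,(int(x0),int(y0)),(int(x1),int(y1)),(0,0,255),1)
cv2.imwrite("pics/t2c.png",a)
```

```text
24.5 [ 448.27858312 -235.04660269   85.19636948] [-3.13868334e+00 -2.71198283e-03  1.57400874e+00]
```

View pics/t2c.png

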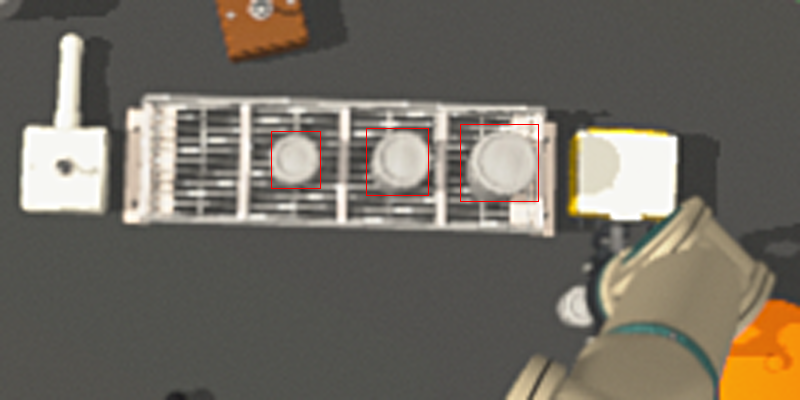

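All three placed canisters sit in their predicted boxes and the bars are clear. Last is can50.

Emit:
{"op": "move_arm", "data": {"increments": [[0,0,0,0,0,0],[0,0,2,0,0,0],[0,0,4.5,0,0,0],[0,0,6.5,0,0,0],[0,0,7.5,0,0,0],[0,0,7.5,0,0,0],[0,0,7.5,0,0,0]]}}

```text
clock: 25.25
eef_pos: [449.4, -238.4, 13.8]
tool_rot: [3.14, 0.001, 1.571]
force: [0.6, 0.3, -0.3]
width: 62.1
```

Emit:
{"op": "move_arm", "data": {"increments": [[0,0,0,0,0,0],[0,0,0,0,0,0],[0,0,0,0,0,0],[0,0,0,0,0,0],[0,0,0,0,0,0],[0,0,0,0,0,0],[0,0,0,0,0,0],[0,0,0,0,0,0],[0,0,0,0,0,0],[0,0,0,0,0,0]], "grip": -1}}

```text
clock: 26.25
eef_pos: [449.7, -238.7, 14.4]
tool_rot: [3.139, 0.001, 1.571]
force: [0.0, 0.2, 6.7]
width: 37.6
```

Emit:
{"op": "move_arm", "data": {"increments": [[0,0,-0.5,0,0,0],[0,0,-1.5,0,0,0],[0,0,-4,0,0,0],[0,0,-7.5,0,0,0],[0,0,-11.5,0,0,0],[0,0,-15,0,0,0],[1,0,-16,0,0,0],[3.5,0,-16,0,0,0],[7,0,-16,0,0,0],[11,0,-16,0,0,0],[15,0.5,-16,0,0,0],[19,1,-16,0,0,0],[23,2,-16,0,0,0],[27,4,-16,0,0,0],[31,7,-16,0,0,0],[34.5,10,-16,0,0,0],[37,13,-16,0,0,0],[38.5,15,-16,0,0,0],[38.89,15.49,-16,0,0,0],[38.89,15.49,-15.5,0,0,0]]}}

```text
clock: 28.25
eef_pos: [603.3, 151.1, 167.6]
tool_rot: [-3.141, 0.0, 1.572]
force: [-0.0, 0.1, -1.2]
width: 37.1
```

Emit:
{"op": "move_arm", "data": {"increments": [[0,0,1,0,0,0],[0,0,3,0,0,0],[0,0,5.5,0,0,0],[0,0,7.5,0,0,0],[0,0,8.5,0,0,0],[0,0,9.2,0,0,0],[0,0,9.7,0,0,0],[0,0,10,0,0,0],[0,0,10.2,0,0,0],[0,0,10.25,0,0,0],[0,0,10.3,0,0,0],[0,0,10.35,0,0,0],[0,0,10.4,0,0,0],[0,0,10.45,0,0,0],[0,0,10.45,0,0,0]]}}

```text
clock: 29.75
eef_pos: [604.0, 150.7, 64.5]
tool_rot: [3.141, -0.001, 1.571]
force: [-0.7, -0.3, 6.3]
width: 37.7
```

Contact made. I'll release, rise and retreat.

Emit:
{"op": "move_arm", "data": {"increments": [[0,0,0,0,0,0],[0,0,0,0,0,0],[0,0,0,0,0,0],[0,0,0,0,0,0],[0,0,0,0,0,0],[0,0,0,0,0,0]], "grip": 0.3}}

```text
clock: 30.35
eef_pos: [603.6, 150.6, 63.4]
tool_rot: [-3.141, 0.0, 1.571]
force: [-0.1, -0.8, -0.6]
width: 55.7
```

Emit:
{"op": "move_arm", "data": {"increments": [[0,0,-1,0,0,0],[0,0,-3,0,0,0],[0,0,-6.5,0,0,0],[0,0,-10,0,0,0],[0,0,-13.5,0,0,0],[0,-1,-16,0,0,0],[0,-4,-18,0,0,0],[0,-8,-19,0,0,0],[0,-12,-20,0,0,0],[1,-15,-20,0,0,0],[4,-15.5,-20,0,0,0],[8,-15.5,-20,0,0,0],[12,-15.5,-20,0,0,0],[15,-15.5,-20,0,0,0],[16,-15.5,-20,0,0,0],[16,-15.5,-20,0,0,0]]}}

```text
clock: 31.95
eef_pos: [448.4, 311.6, 263.6]
tool_rot: [3.141, 0.0, 1.573]
force: [-0.5, -0.5, 0.7]
width: 55.6
```

Run:
```python
from h import *
s=ctrl.read_state();print(s["clock"],s["eef_pos"],s["force"])
a=save("top","pics/t3.png")[110:230,180:420];b=save("scene","pics/s3.png")[150:270,130:370]
out=[]
for n,im,(ox,oy) in(("top",a,(180,110)),("scene",b,(130,150))):
    im=cv2.resize(im,(720,360),interpolation=cv2.INTER_CUBIC)[:,:,::-1].copy()
    for y,r,h in((-150,32,86),(-50,28,74),(50,24,62),(150,20,50)):
        x0,y0,x1,y1=[int(v) for v in ((bbox(n,cyl(*sh(0,y,50)[:2],r,h,50))-[ox,oy,ox,oy]+.5)*3)];cv2.rectangle(im,(x0,y0),(x1,y1),(0,0,255),1)
    out.append(im[:300])
cv2.imwrite("pics/fin.png",np.vstack(out))
d=cv2.absdiff(cv2.imread("pics/top0.png"),cv2.imread("pics/top0.png"))
```

```text
31.95 [448.39057383 311.58498569 263.63996335] [-0.51086692 -0.53964053  0.7446933 ]
```

View pics/fin.png

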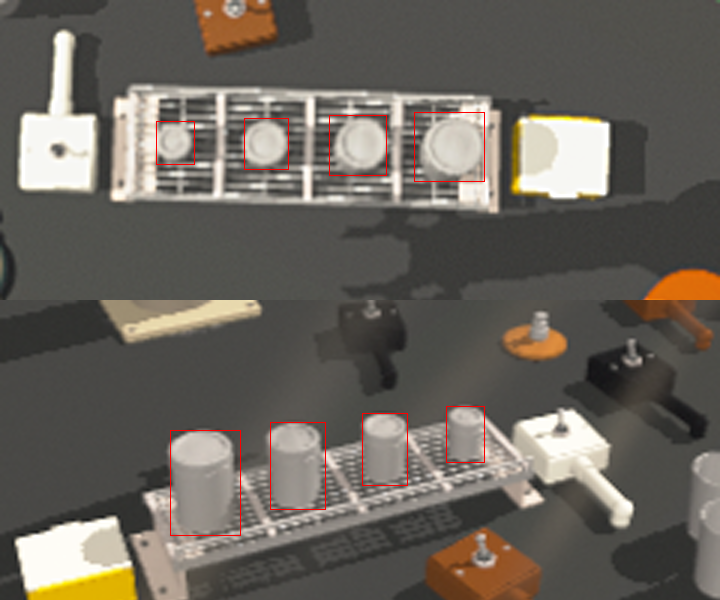

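All four stand upright inside their predicted outlines, and the switch, yellow box and whistle look undisturbed. I'm handing it in.

```bash
python3 -c "
from cell import ctrl
print(ctrl.finish_job())"
```

```text
the job is handed in; nothing more can be done
None
```

All four canisters are on the grille shelf, one per bay, and the job was handed in at about 32 s of the 106 s allowed. The shortest (50 mm) is next to the white toggle switch, then the 62, 74 and 86 mm ones, with the tallest at the yellow-box end. Each was lowered until the wrist force showed light contact (about 4–8 N), then released.

**Last checks:** In the final top and scene pictures, all four stand upright in the expected bays, and the gripper is clear of everything. The three shorter ones match their predicted outlines.

**Disagreement:** The 86 mm canister's outline looked about 2 px narrow on its switch-side edge in both views. I took this for shading against the grille; if it is a real offset, it is no more than about 2–3 mm, and I did not correct it.

**Bystanders:** The switch lever, spice box and whistle look unchanged by eye. The bowl was only partly in the final crop and was never approached closely. I did not compare any of them numerically with the first pictures.

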